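# Level the bench shelf with a spirit level and keep it pressed

### The job

Lift the loose blue lid off the spirit level's case by its knob and stand it aside on the bench, then take the yellow spirit level out and set it along the middle of the small aluminium shelf. Turn the round black levelling foot at the end of the shelf until the bubble sits centred between its two lines while the level is pressed down so far that the sprung shelf is fully seated on its foot. Finish holding it like that: the program ends with the hand still pressing the level down on the seated, level shelf; leave the other things on the bench alone.

Things in the scene. Friction and masses are not known exactly. Their poses are not given: they have to be found in the camera images.
- case: black storage tray of the spirit level, fixed to the bench, 70 x 166 x 4 mm flange with a 52 x 146 mm plinth on it whose top is 12 mm above the bench; origin at the centre of its underside (bench height), long axis = its y. Four small lugs, up to 22 mm above the bench, hold the ends of the level (they stand 47 to 69 mm from the middle along y); the middle 90 mm of the level is free on both sides
- lid: loose blue rectangular cover (a box open at the bottom), 64 x 158 mm, 62 mm high without its knob, walls 3 mm, 160 g, stands on the flange of the case (4 mm above the bench) and hides the level; origin at the centre of its lower rim, long axis = its y, z up. It lifts straight up; raise it at least 65 mm to clear the level
- lid_knob (a point): grip point of the lid: middle of its round black knob of 26 mm diameter and 24 mm height, 80 mm above the lid's lower rim
- level: yellow spirit level, a bar 24 mm wide (x), 120 mm long (y), 34 mm high, with a green vial in a black frame on the middle of its top (total height 40 mm), about 150 g; origin at the centre of its underside, z up. It starts in the case under the lid, underside 12 mm above the bench, lying along the case. Grip it across its 24 mm width at the middle
- bubble (a joint): position of the bubble in the vial, along the level's +y from the middle, m; it runs to the higher end, about 0.33 mm per mrad of tilt (0.33 m per rad), stops at 16 mm, and takes about 1 s to settle. Between the two lines means within 2 mm of the middle
- leveler: bench levelling shelf, fixed to the bench: dark steel base plate 100 x 300 x 8 mm; origin at the centre of its underside, long axis = its y. Hinge of the shelf at y = +125 mm, axis of the levelling foot at y = -130 mm. At the start the seated shelf hangs 0.012 to 0.022 rad low at the foot end: the foot needs about 0.75 to 1.4 rad clockwise. A tall cardboard box stands behind it
- shelf_mid (a point): middle of the shelf's top face, about 60 mm above the bench; its y axis runs along the shelf (the hinge at +y 120 mm, the foot at -y), z is the shelf's own upward normal. The aluminium shelf is 90 mm wide (x) and 205 mm long (y), from y = -95 to +110 mm, on a narrower dark carrier arm that is forked round the foot's screw
- shelf (a joint): lift of the shelf off its carrier arm, which rests on the foot, rad: springs hold the foot end up at 0.02 when nothing presses on it; 0 = fully seated. About 5 N pressed down at mid shelf (beside the level's own weight) seat it; 8 to 15 N are right to hold it. The tilt that counts is the seated one: an unpressed shelf stands 0.02 rad higher at the foot end
- foot_grip (a point): grip point on the levelling foot: on the upright axis of a round knurled black knob, 34 mm diameter, from 84 to 114 mm above the bench, grip point 102 mm above it (fork under 60 mm). The knob keeps its height. Clockwise from above raises the foot end by 0.016 rad of tilt per rad of turn; friction 0.1 N m, stays where left, has over 1.7 rad of clockwise travel
- glue_bottle: white glue bottle with a blue nozzle, 36 mm wide, 106 mm tall, bystander; origin at the centre of its underside
- driver_2: blue screwdriver lying on the bench, 164 mm long, bystander; origin at the middle of its underside
- sleeve_pair_1: blue-grey soft-touch shell pair with a strip of yellow tape, 52 x 118 x 41 mm, bystander; origin at the centre of its underside

How it is judged:
By the outcome, as a careful person would: the job done as asked, in the order asked, and still so for the second after the job is handed in, while the arm keeps its last pose, push and grip.
It also fails if it takes over 67 s, if anything falls off the work surface, if the arm or the gripper's body presses on something with over 40 N, if the wrist force passes 120 N, or if a joint passes its speed limit or range.

### The arm

A 6-joint arm with a two-finger parallel gripper is mounted at the origin on a cart in front of the work surface, level with it; the furniture and walls round the work are solid. World frame = base frame: x ahead of the robot, y to its left, z up, the work surface at z = 0. Lengths are in m, angles in rad, forces in N, time in s.
With the tool pointing down it reaches from about 0.375 to 0.9 m from the base axis. Payload 3.1 kg.
Tool frame: the origin (TCP) lies at the very end of the fingers, on their centre line; the grasp point (between the pads) lies 19 mm behind it (manip.grasp_offset is the distance from the TCP to the grasp point, in m); y points along the fingers, z is the direction in which the jaws open and shut, and the axes are right-handed (so a half turn about y gives the same grasp; the last joint's range is limited). The gripper opens to 85 mm and grips with 20 to 120 N. Pads are 22 mm wide; open, the fingers measure 114 mm over their backs; the gripper's body (76 mm by 85 mm) begins 54 mm behind the grasp point. The pads swing forward as they close: fully open they stand 13 mm farther back than shut.
Start: joints at [1.087, 0.527, 1.433, -0, 1.181, -0.178], TCP at [0.188, 0.596, 0.211] pointing down, gripper open.
Joint ranges: [-3.08, 3.08], [-0.75, 2.2], [0.22, 2.44], [-1.43, 4.57], [0, 2.65], [-2.85, 2.85]. Speed limits (rad/s): [2.79, 2.79, 3.14, 3.14, 3.14, 3.14].

### API

Orientations are given as a unit quaternion [x, y, z, w].
In Python, from station import manip gives the robot as it stands.
- The arm moves only by the tool apply_moves, never from a script. Its argument "motion" is a list of rows, each a list of 5 numbers: the finger opening in mm, from 0 to 85.4, then the shift along the tool's x, y, z in units of 30 mm (1.0 is 30 mm), then the turn about the tool's y in units of 10 degrees (1.0 is 10 degrees). In form: [[fingers, x, y, z, twist], ...]. A call has 1 to 12 rows; each row is the pose to reach, as a shift and turn from the pose commanded when the call began, along the tool's axes at that moment; what a row does not reach only later rows make up. A row lasts 1/8 s, in which the tool goes at most 62.5 mm and 10.7 degrees, less where a joint would pass 70% of its speed; a pose out of reach is approached as far as the arm can. A call with a gripper value outside its range is refused whole. The fingers move at their own pace and stop on an object; "squeeze" is the grip in N (left out, the last holds). Time passes only in rows, so rows that repeat a pose let the fingers close. It gives the time, the measured TCP pose, the force and the opening at its end, in the units of the state.
- manip.sense(): the state, without advancing time (a new reading comes with each control period).
- manip.snapshot(name): name is "scene" or "top" or "wrist"; returns the picture (420x560x3 uint8, red, green, blue); there is no depth.
- manip.get_calibration(name): a dict with "intrinsics" (3x3 intrinsics, pixels), "dist_coeffs" ([k1, k2, p1, p2, k3] as OpenCV has them; the pictures are not rectified), "extrinsics" (4x4, takes a point from camera to world coordinates). Camera axes: x right, y up, looking along -z (the intrinsics and any distortion apply to the point x, -y, -z); pixel columns grow to the right and rows downward; lengths in m; the calibration is good to about 2 mm. A picture is of the moment at which its call begins: read the wrist's pose just before it. get_calibration takes no time and is no camera call; for the wrist camera it gives the pose at the moment of the call.
- manip.sign_off(): hands the job in, once; it reports no verdict.
The state is a dict: "t": time; "q": joint angles; "qd": joint speeds; "tau": joint torques, N m; "tcp_pos": TCP position; "tool_rot": TCP orientation; "force": force on the tool from outside, world axes, zero at the start; "ft_torque": the same for the moment, N m; "finger_gap": opening from 0.0 (shut) to 1.0 (fully open).
Only numpy, scipy, OpenCV 4.12 (cv2) and the standard library are available. Lean on these libraries where they do the work, as an engineer would, in place of code of your own. Each camera call takes 0.05 s, during which the arm holds its last target.

## Working session

There is one attempt and no reset: what is moved stays moved. The work goes in short steps, Python scripts to look and compute and a tool call to move; the robot and the scene stay as the last step left them, time stands still between calls to the robot, and variables do not carry over. Pictures are saved under pics/ and viewed, and the job is handed in when it is done.

Besides the shell and the picture viewer there is one more tool, called after "Request:" by a JSON object that holds its "method" and its "body". apply_moves: Moves the arm, as the interface text tells. Its arguments: {"type":"object","properties":{"motion":{"type":"array"},"squeeze":{"type":"number"}},"required":["motion"]}

```bash
ls; mkdir -p pics; python3 - <<'E'
from station import manip
import cv2
s=manip.sense();print(s, manip.grasp_offset)
for n in ["scene","top","wrist"]:
    im=manip.snapshot(n);cv2.imwrite(f"pics/a_{n}.png",im[:,:,::-1])
    c=manip.get_calibration(n);print(n,c)
E
```

```text
pics
{'t': 0.0, 'q': array([ 1.08750094e+00,  5.28475462e-01,  1.43389681e+00,  4.68427429e-06,
        1.18137916e+00, -1.78463742e-01]), 'qd': array([-0.00124204,  0.00107239,  0.00168024, -0.0013348 , -0.00058829,
       -0.00133014]), 'tau': array([-6.50149905e-04, -4.42351127e+01, -1.78026867e+01, -3.79778794e-04,
        8.48813681e-03, -3.41989869e-05]), 'tcp_pos': array([0.18717748, 0.59552682, 0.21002969]), 'tool_rot': array([ 0.69963026, -0.10760744,  0.10710862, -0.69818757]), 'force': array([ 0.47849956,  0.09949801, -0.16087888]), 'ft_torque': array([ 0.00361068,  0.02553938, -0.02108028]), 'finger_gap': 0.9998848590940798} 0.0187
scene {'intrinsics': array([[423.18990613,   0.        , 278.76232792],
       [  0.        , 423.18990613, 214.83383509],
       [  0.        ,   0.        ,   1.        ]]), 'dist_coeffs': array([0.01434139, 0.        , 0.        , 0.        , 0.        ]), 'extrinsics': array([[ 0.85759095,  0.32631394, -0.3975638 ,  0.10631092],
       [-0.51385212,  0.51018856, -0.68968372, -0.90308549],
       [-0.02222091,  0.79575552,  0.6052102 ,  0.82
[... 414 characters left out ...]
0.99990545,  0.00707427, -0.01179192, -0.05218732],
       [-0.01057286,  0.15279647,  0.98820112,  1.31406381],
       [ 0.        ,  0.        ,  0.        ,  1.        ]])}
wrist {'intrinsics': array([[375.53707633,   0.        , 283.13433947],
       [  0.        , 375.53707633, 212.20520824],
       [  0.        ,   0.        ,   1.        ]]), 'dist_coeffs': array([-0.05029959,  0.        ,  0.        ,  0.        ,  0.        ]), 'extrinsics': array([[ 0.29962379, -0.9049616 , -0.3021094 ,  0.10930053],
       [ 0.95405546,  0.28356117,  0.09680513,  0.62040556],
       [-0.00193843, -0.31723424,  0.94834523,  0.37282734],
       [ 0.        ,  0.        ,  0.        ,  1.        ]])}
```

View pics/a_scene.png

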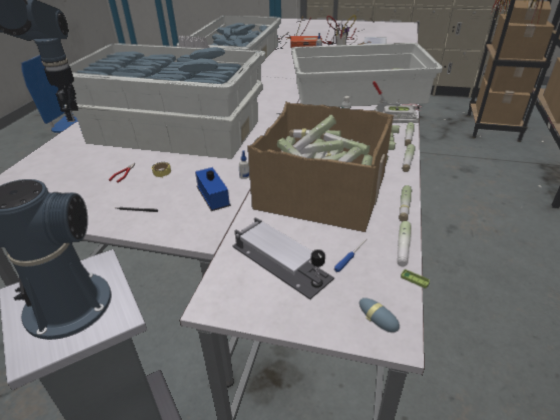

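View pics/a_top.png

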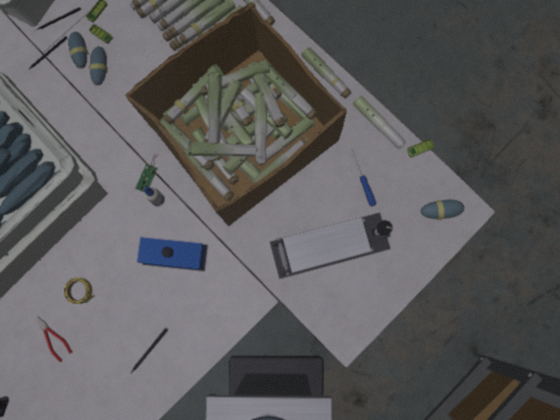

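View pics/a_wrist.png

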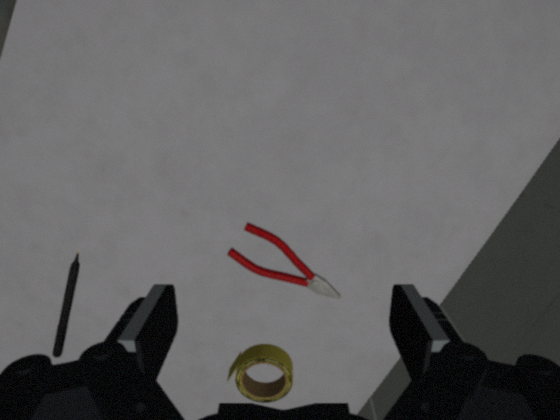

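Top view: lid at about (172,253) with its knob at (167,252), shelf at about (330,245), foot knob at (384,229), glue bottle at (152,196), screwdriver at (366,188), sleeve pair at (442,209). Now I'll write helpers and enlarge the picture.

```bash
cat > h.py <<'E'
import numpy as np, cv2
from scipy.spatial.transform import Rotation as R
from station import manip
def ray(c,uv):
    K=c["intrinsics"];d=c["dist_coeffs"]
    p=cv2.undistortPoints(np.array([[uv]],float),K,d)[0,0]
    E=c["extrinsics"]; return E[:3,3], E[:3,:3]@np.array([p[0],-p[1],-1.])
def at_z(c,uv,z):
    o,r=ray(c,uv); return o+r*(z-o[2])/r[2]
def proj(c,P):
    P=np.atleast_2d(P).astype(float);E=c["extrinsics"];q=(P-E[:3,3])@E[:3,:3]
    q=q*[1,-1,-1]; return cv2.projectPoints(q,np.zeros(3),np.zeros(3),c["intrinsics"],c["dist_coeffs"])[0][:,0]
def tri(obs):
    A=np.zeros((3,3));b=np.zeros(3)
    for c,uv in obs:
        o,r=ray(c,uv);r=r/np.linalg.norm(r);M=np.eye(3)-np.outer(r,r);A+=M;b+=M@o
    return np.linalg.solve(A,b)
def snap(name,fn):
    c=manip.get_calibration(name);im=manip.snapshot(name);cv2.imwrite(f"pics/{fn}.png",im[:,:,::-1]);np.save(f"pics/{fn}.npy",c,allow_pickle=True);return c,im
def load(fn): return np.load(f"pics/{fn}.npy",allow_pickle=True).item()
def rows(target,yaw_dir=None):
    """target TCP world -> units along tool axes; yaw_dir: desired world xy angle of tool z (mod pi)"""
    s=manip.sense();Rm=R.from_quat(s["tool_rot"]).as_matrix()
    d=Rm.T@(np.array(target)-s["tcp_pos"])/0.03
    tw=None
    if yaw_dir is not None:
        z=Rm[:,2];a=np.arctan2(z[1],z[0]);da=(yaw_dir-a+np.pi/2)%np.pi-np.pi/2
        tw=-np.degrees(da)/10 # tool y points down: turn about it is -yaw
    return d,tw
E
python3 - <<'E'
from h import *
s=manip.sense();print(R.from_quat(s["tool_rot"]).as_matrix().round(3))
for n in ["scene","top"]:
    np.save(f"pics/a_{n}.npy",manip.get_calibration(n),allow_pickle=True)
t=load("a_top");sc=load("a_scene")
im=cv2.imread("pics/a_top.png")
cv2.imwrite("pics/b1.png",cv2.resize(im[170:300,110:290],None,fx=4,fy=4,interpolation=cv2.INTER_CUBIC))
cv2.imwrite("pics/b2.png",cv2.resize(im[170:300,260:400],None,fx=4,fy=4,interpolation=cv2.INTER_CUBIC))
im=cv2.imread("pics/a_scene.png")
cv2.imwrite("pics/b3.png",cv2.resize(im[140:300,180:380],None,fx=4,fy=3.7,interpolation=cv2.INTER_CUBIC))
print("knob",at_z(t,(167,252),.096),at_z(sc,(210,175),.09),"foot",at_z(t,(384,229),.114))
E
```

```text
[[ 0.954 -0.001  0.3  ]
 [-0.3   -0.002  0.954]
 [-0.    -1.    -0.002]]
knob [0.50707103 0.24795045 0.096     ] [0.50808184 0.23851299 0.09      ] foot [ 0.56522999 -0.27664356  0.114     ]
```

View pics/b1.png

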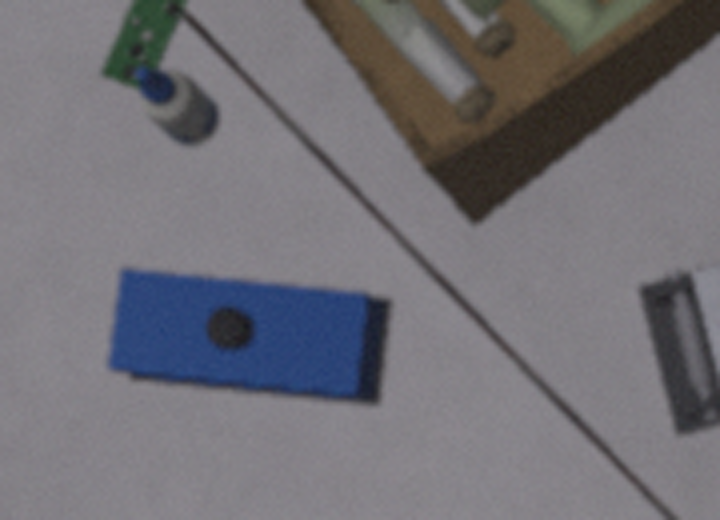

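View pics/b2.png

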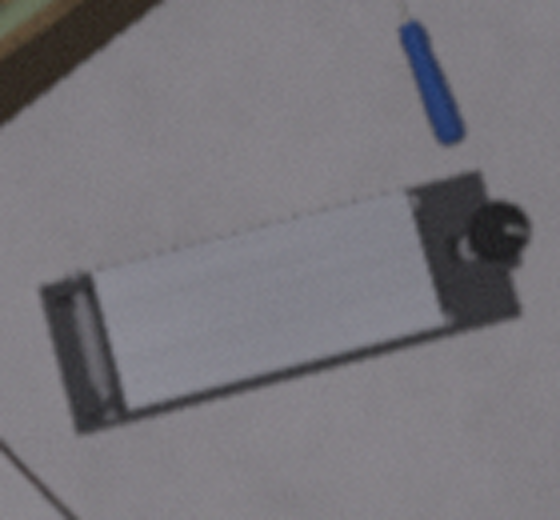

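View pics/b3.png

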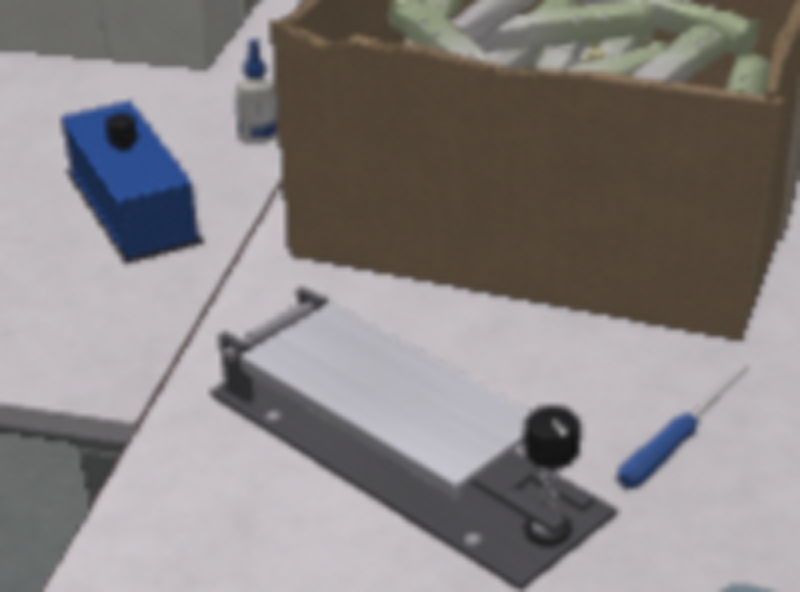

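```bash
python3 - <<'E'
from h import *
t=load("a_top");sc=load("a_scene")
b1=lambda p:(110+(p[0]-1.5)/4,170+(p[1]-1.5)/4)
b2=lambda p:(260+(p[0]-1.5)/4,170+(p[1]-1.5)/4)
b3=lambda p:(180+(p[0]-1.5)/4,140+(p[1]-1.5)/3.7)
L=[at_z(t,b1(p),.066) for p in [(125,268),(368,292),(358,395),(110,370)]]
L=np.array(L);print("lid",L.mean(0),np.linalg.norm(np.diff(L,axis=0),axis=1));
d=(L[0]+L[3]-L[1]-L[2]);print("lid y ang",np.degrees(np.arctan2(d[1],d[0])))
print("knobtop",at_z(t,b1((229,328)),.094))
print("knob tri",tri([(t,b1((229,328))),(sc,b3((122,118)))]))
B=np.array([at_z(t,b2(p),.008) for p in [(40,288),(480,172),(520,314),(78,432)]])
print("base",B,B.mean(0),np.linalg.norm(np.diff(B,axis=0),axis=1))
d=(B[0]+B[3]-B[1]-B[2])/2;a=np.arctan2(d[1],d[0]);print("lev y ang",np.degrees(a))
u=d/np.linalg.norm(d);print("foot pred",B.mean(0)-.13*u)
print("foot",at_z(t,b2((499,232)),.112),tri([(t,b2((499,232))),(sc,b3((552,422)))]))
S=np.array([at_z(t,b2(p),.06) for p in [(92,272),(408,190),(446,322),(126,410)]])
print("shelf",S.mean(0),np.linalg.norm(np.diff(S,axis=0),axis=1), "pred", B.mean(0)+u*.0075)
print("bottle",at_z(t,b1((190,120)),0.01))
E
```

```text
lid [0.50844247 0.24895631 0.066     ] [0.15516673 0.06419538 0.15735248]
lid y ang 85.03269800450732
knobtop [0.50813607 0.24878995 0.094     ]
knob tri [0.51032562 0.24687167 0.09807526]
base [[ 0.5434486   0.00178028  0.008     ]
 [ 0.62181712 -0.28583018  0.008     ]
 [ 0.52860901 -0.31019322  0.008     ]
 [ 0.45060195 -0.02387065  0.008     ]] [ 0.53611917 -0.15452844  0.008     ] [0.29809629 0.09633955 0.29675868]
lev y ang 105.2410299627794
foot pred [ 0.57029359 -0.27995615  0.008     ]
foot [ 0.56881987 -0.27799199  0.112     ] [ 0.57101445 -0.27929339  0.11071709]
shelf [ 0.53301667 -0.1428994   0.06      ] [0.20514438 0.08598792 0.20662536] pred [ 0.53414757 -0.14729223  0.008     ]
bottle [0.65221656 0.3017389  0.01      ]
```

```bash
python3 - <<'E'
from h import *
t=load("a_top")
print(proj(t,[[.385,.235,0],[.353,.155,0],[.417,.155,0],[.417,.315,0],[.353,.315,0]]).round(0))
print(rows([.5085,.2485,.21],np.radians(-5)))
E
```

```text
[[179. 302.]
 [209. 315.]
 [210. 290.]
 [149. 289.]
 [148. 314.]]
(array([13.68793923,  0.01719838, -7.82527903]), np.float64(7.753772809300919))
```

Request:
{"method": "apply_moves", "body": {"motion": [[85, 1.2, 0, -0.7, 0.7], [85, 2.5, 0, -1.4, 1.4], [85, 3.7, 0, -2.1, 2.1], [85, 5.0, 0, -2.8, 2.8], [85, 6.2, 0, -3.55, 3.5], [85, 7.5, 0, -4.3, 4.2], [85, 8.7, 0, -5.0, 4.9], [85, 10, 0, -5.7, 5.6], [85, 11.2, 0, -6.4, 6.4], [85, 12.5, 0, -7.1, 7.1], [85, 13.7, 0, -7.83, 7.75], [85, 13.7, 0, -7.83, 7.75]]}}

```text
t: 1.65
tcp_pos: [0.5112, 0.2466, 0.2107]
tool_rot: [0.477, -0.522, 0.522, -0.477]
force: [0.2, -0.0, 0.1]
finger_gap: 0.993
```

```bash
python3 - <<'E'
from h import *
c,im=snap("wrist","c1")
print(manip.sense()["t"],manip.sense()["tcp_pos"],manip.sense()["q"].round(2),proj(c,[[.5085,.2485,.096]]),rows([.5085,.2485,.072],np.radians(-5)))
E
```

```text
1.7 [0.50958134 0.24773236 0.21061037] [0.26 0.45 1.58 0.   1.11 0.34] [[279.45588566 196.13665243]] (array([-0.0222767 ,  4.62037807, -0.03401943]), np.float64(-0.008608987050924204))
```

View pics/c1.png

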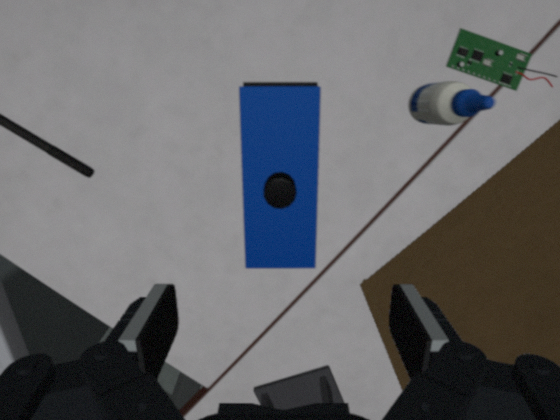

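```bash
python3 - <<'E'
from h import *
c=load("c1")
im=cv2.imread("pics/c1.png")
m=(im.max(2)<60)[160:220,250:310];ys,xs=np.nonzero(m);print("dark bbox",xs.min()+250,xs.max()+250,ys.min()+160,ys.max()+160,xs.mean()+250,ys.mean()+160)
for z in(.096,.084):print(at_z(c,(xs.mean()+250,ys.mean()+160),z))
L=np.array([at_z(c,p,.066) for p in [(240,87),(320,87),(314.5,268),(246.5,268)]]);print(L,L.mean(0))
E
```

```text
dark bbox 264 295 172 207 279.45504994450613 190.10210876803552
[0.50894681 0.25327429 0.096     ]
[0.50853487 0.25003886 0.084     ]
[[0.48500772 0.33097596 0.066     ]
 [0.54720134 0.32532255 0.066     ]
 [0.53282742 0.16932999 0.066     ]
 [0.47120281 0.17491632 0.066     ]] [0.50905982 0.25013621 0.066     ]
```

The wrist view shows the lid squarely below, knob at (280,190). It puts the knob at (0.509, 0.250), within 2 mm of the top camera's estimate. Descending to grip it.

Request:
{"method": "apply_moves", "body": {"motion": [[85, -0.08, 1.2, -0.03, 0], [85, -0.08, 2.4, -0.03, 0], [85, -0.08, 3.4, -0.03, 0], [85, -0.08, 4.2, -0.03, 0], [85, -0.08, 4.6, -0.03, 0], [60, -0.08, 4.6, -0.03, 0], [20, -0.08, 4.6, -0.03, 0], [15, -0.08, 4.6, -0.03, 0], [15, -0.08, 4.6, -0.03, 0], [15, -0.08, 4.6, -0.03, 0], [15, -0.08, 4.6, -0.03, 0]], "squeeze": 50}}

```text
t: 3.08
tcp_pos: [0.5091, 0.2515, 0.0749]
tool_rot: [0.477, -0.521, 0.522, -0.479]
force: [-0.0, 1.3, 0.7]
finger_gap: 0.179
```

```bash
python3 - <<'E'
from h import *
c,im=snap("wrist","c2");snap("scene","c2s");s=manip.sense();print(s["finger_gap"],s["tcp_pos"],s["force"])
im=cv2.imread("pics/c2s.png");cv2.imwrite("pics/c2s.png",cv2.resize(im[100:260,120:320],None,fx=4,fy=3.7))
E
```

```text
0.17350327238110336 [0.50819413 0.25118006 0.07317951] [-1.17505498  0.43956932  0.62051907]
```

View pics/c2.png

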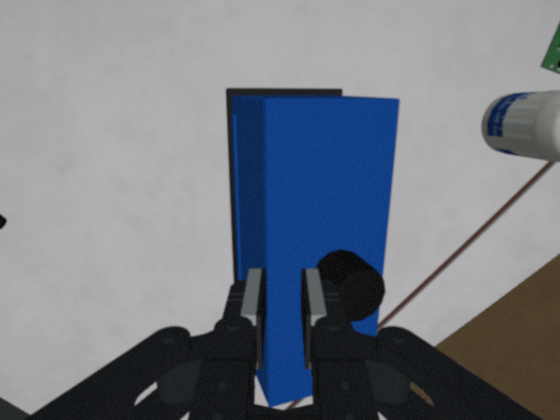

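View pics/c2s.png

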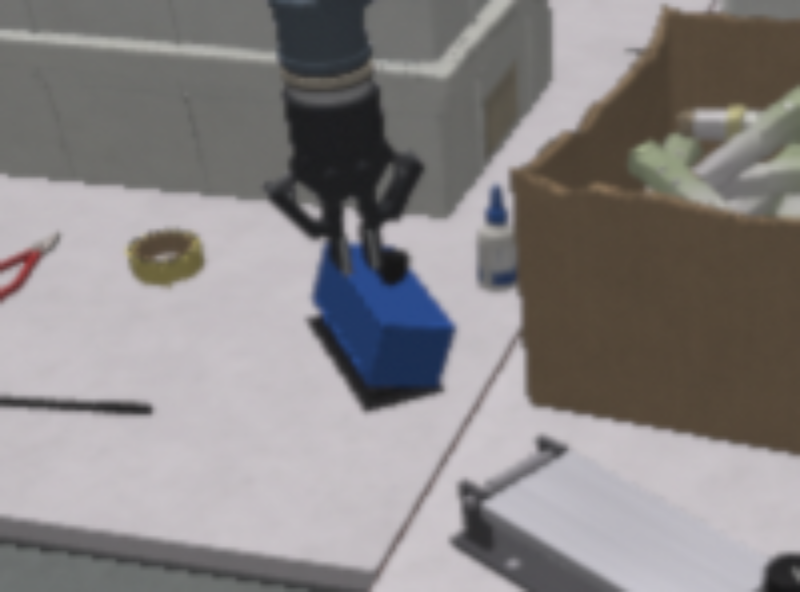

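The grip failed. The fingers rode over the knob and closed between the knob and the lid's −x edge, so the lid now leans about 19° toward +x against the right finger. I'll ease back toward −x to let it settle upright, then rise.

Request:
{"method": "apply_moves", "body": {"motion": [[15, 0, 0, -0.25, 0], [15, 0, 0, -0.5, 0], [15, 0, 0, -0.75, 0], [15, 0, 0, -1.0, 0], [15, 0, 0, -1.0, 0]]}}

```text
t: 3.8
tcp_pos: [0.4777, 0.2539, 0.073]
tool_rot: [-0.478, 0.521, -0.521, 0.478]
force: [0.3, -0.8, -0.3]
finger_gap: 0.178
```

```bash
python3 - <<'E'
from h import *
c,im=snap("wrist","c3");s=manip.sense();print(s["t"],s["finger_gap"],s["tcp_pos"],s["force"])
E
```

```text
3.85 0.1726065344245529 [0.4784533  0.25396371 0.07308844] [-0.42936277  0.25522231 -0.68571595]
```

View pics/c3.png

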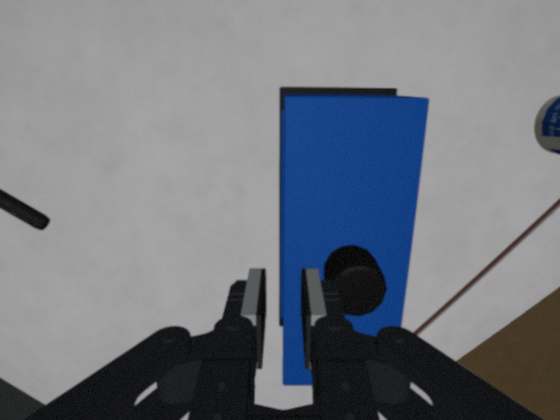

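The lid is upright on the flange again, with its knob to the right of the fingers. Rising to re-measure.

Request:
{"method": "apply_moves", "body": {"motion": [[15, 0, -1, 0, 0], [85, 0, -2.5, 0.5, 0], [85, 0, -4, 1, 0], [85, 0, -4, 1, 0], [85, 0, -4, 1, 0], [85, 0, -4, 1, 0]]}}

```text
t: 4.6
tcp_pos: [0.5069, 0.2509, 0.1915]
tool_rot: [-0.479, 0.522, -0.521, 0.477]
force: [-0.5, 0.2, -0.5]
finger_gap: 0.993
```

```bash
python3 - <<'E'
from h import *
c,im=snap("wrist","c4");s=manip.sense();print(s["t"],s["finger_gap"],s["tcp_pos"],s["force"])
im=im[:,:,::-1]
m=((im.max(2)<60)[140:260,230:330]).astype(np.uint8)
n,l,st,ce=cv2.connectedComponentsWithStats(m);i=1+st[1:,4].argmax();p=ce[i]+[230,140];print(st[i],p)
for z in(.096,.084):print(at_z(c,p,z))
b=((im[:,:,0]>120)&(im[:,:,2]<60)).astype(np.uint8)
cs=max(cv2.findContours(b,0,2)[0],key=cv2.contourArea);print(cs.reshape(-1,2).min(0),cs.reshape(-1,2).max(0),cv2.minAreaRect(cs));
h=cv2.approxPolyDP(cs,6,True).reshape(-1,2);print(h,np.array([at_z(c,q,.066) for q in h.astype(float)]))
E
```

```text
4.65 0.9927029770350684 [0.50703384 0.25095664 0.19145338] [-0.14075085 -0.93403113 -1.36146027]
[  40   43   34   39 1051] [286.50142721 202.00475737]
[0.50910448 0.25348133 0.096     ]
[0.50885265 0.24980579 0.084     ]
[246  93] [328 145] ((287.0, 119.0), (52.0, 82.0), 90.0)
[[246  96]
 [248 116]
 [261 109]
 [254 115]
 [271 120]
 [247 123]
 [258 131]
 [268 124]
 [284 145]
 [291 139]
 [273 129]
 [287 122]
 [292 101]
 [304 101]
 [315 116]
 [328 107]
 [325  94]] [[0.48555471 0.3282214  0.066     ]
 [0.48539412 0.31376674 0.066     ]
 [0.49560753 0.31797699 0.066     ]
 [0.48994621 0.31409841 0.066     ]
 [0.50225034 0.30934811 0.066     ]
 [0.48406098 0.30872121 0.066     ]
 [0.49167617 0.30208743 0.066     ]
 [0.4997212  0.3066086  0.066     ]
 [0.51036159 0.28986333 0.066     ]
 [0.51605455 0.29394972 0.066     ]
 [0.50311872 0.30259064 0.066     ]
 [0.51407543 0.30685156 0.066     ]
 [0.51901941 0.32172312 0.066     ]
 [0.52785098 0.32097261 0.066     ]
 [0.5352844  0.30947078 0.066     ]
 [0.545304   0.31519061 0.066     ]
 [0.54358364 0.324654   0.066     ]]
```

View pics/c4.png

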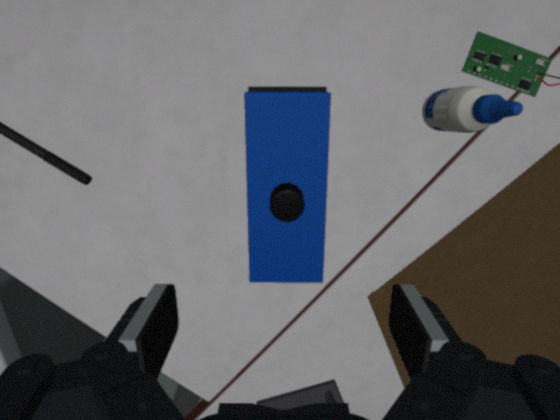

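The lid is back in its place, knob at (286,202), which measures (0.509, 0.250). This time I'll grip deeper, settle before closing, and close in stages.

Request:
{"method": "apply_moves", "body": {"motion": [[85, 0.03, 1.2, 0.07, 0], [85, 0.03, 2.4, 0.07, 0], [85, 0.03, 3.4, 0.07, 0], [85, 0.03, 4.0, 0.07, 0], [60, 0.03, 4.13, 0.07, 0], [45, 0.03, 4.13, 0.07, 0], [36, 0.03, 4.13, 0.07, 0], [36, 0.03, 4.13, 0.07, 0]], "squeeze": 50}}

```text
t: 5.65
tcp_pos: [0.511, 0.2503, 0.07]
tool_rot: [0.477, -0.521, 0.521, -0.478]
force: [-0.6, 0.1, 0.5]
finger_gap: 0.419
```

```bash
python3 - <<'E'
from h import *
c,im=snap("wrist","c5");snap("scene","c5s");s=manip.sense();print(s["t"],s["finger_gap"],s["tcp_pos"],s["force"])
im=cv2.imread("pics/c5s.png");cv2.imwrite("pics/c5s.png",cv2.resize(im[100:260,120:320],None,fx=4,fy=3.7))
E
```

```text
5.75 0.4242711690342768 [0.51076547 0.25028342 0.06976511] [-0.56802539 -0.36271411  0.73078437]
```

View pics/c5.png

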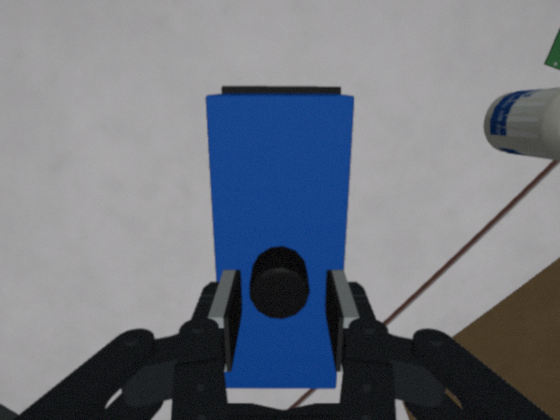

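View pics/c5s.png

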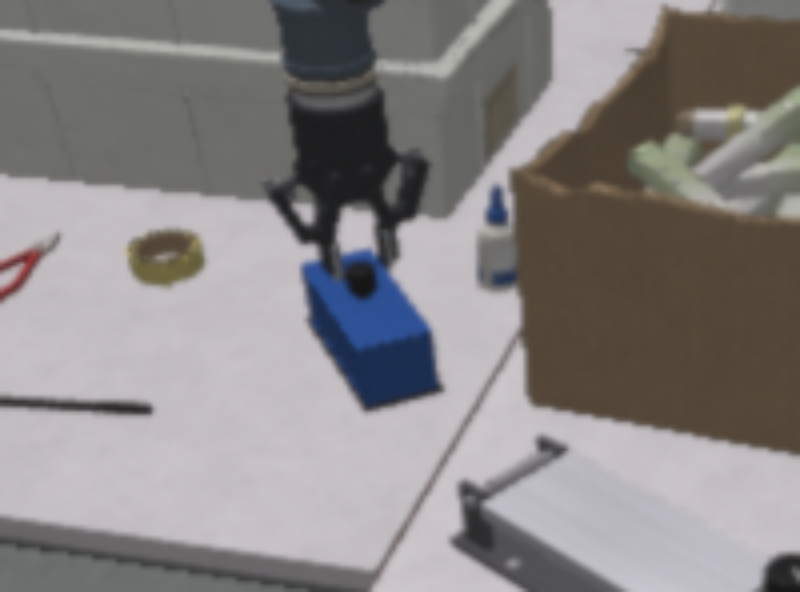

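```bash
python3 - <<'E'
from h import *
c=load("c5")
print("tcp",proj(c,[[.5108,.2503,.0698]]),"grasp",proj(c,[[.5108,.2503,.0885]]))
for x in(.4928,.5288):print(proj(c,[[x,.2613,.0698],[x,.2393,.0698],[x,.2613,.1],[x,.2393,.1]]).round(0))
print("knob pred top/bot",proj(c,[[.509,.25,.096],[.509,.25,.072]]))
print(at_z(c,(281,290),.096))
cs=load("a_scene")
print(proj(cs,[[.509,.25,.096],[.5108,.2503,.0698]])*1)
E
```

```text
tcp [[283.03179871 265.82600293]] grasp [[283.06571082 285.31823843]]
[[243. 248.]
 [248. 289.]
 [236. 279.]
 [242. 326.]]
[[319. 242.]
 [322. 283.]
 [326. 272.]
 [329. 319.]]
knob pred top/bot [[278.82548296 295.32278034]
 [279.31764346 268.77957413]]
[0.51012089 0.25242907 0.096     ]
[[208.63388514 171.81238798]
 [210.06272908 178.35700894]]
```

Request:
{"method": "apply_moves", "body": {"motion": [[36, -0.05, 0.08, -0.06, 0], [36, -0.05, 0.16, -0.06, 0], [36, -0.05, 0.16, -0.06, 0]]}}

```text
t: 6.12
tcp_pos: [0.5085, 0.2518, 0.064]
tool_rot: [-0.478, 0.521, -0.521, 0.478]
force: [-0.2, 0.1, -0.5]
finger_gap: 0.422
```

```bash
python3 - <<'E'
from h import *
c,im=snap("wrist","c6");s=manip.sense();print(s["t"],s["finger_gap"],s["tcp_pos"],s["force"])
im=cv2.imread("pics/c6.png");cv2.imwrite("pics/c6z.png",cv2.resize(im[220:420,180:400],None,fx=3,fy=3))
im=manip.snapshot("scene")[:,:,::-1];cv2.imwrite("pics/c6s.png",cv2.resize(im[110:210,160:260],None,fx=6,fy=6,interpolation=cv2.INTER_CUBIC))
E
```

```text
6.175 0.4219675727428666 [0.50860576 0.25180041 0.06410278] [-1.14711588  0.5769741  -0.19348569]
```

View pics/c6z.png

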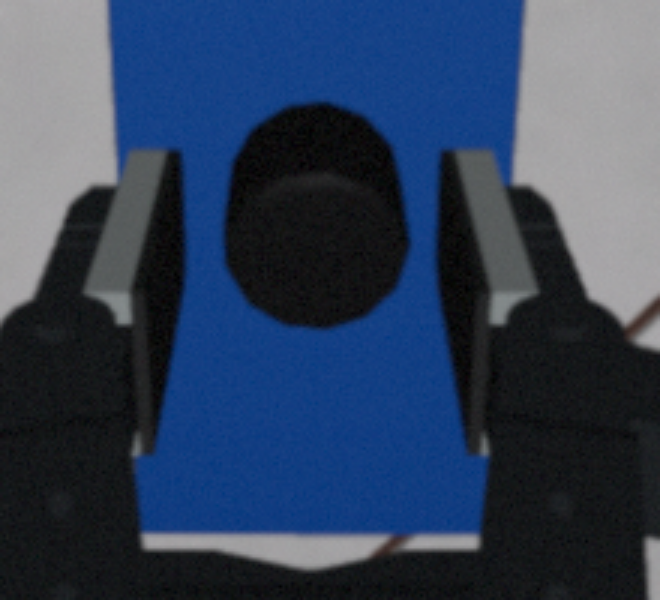

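View pics/c6s.png

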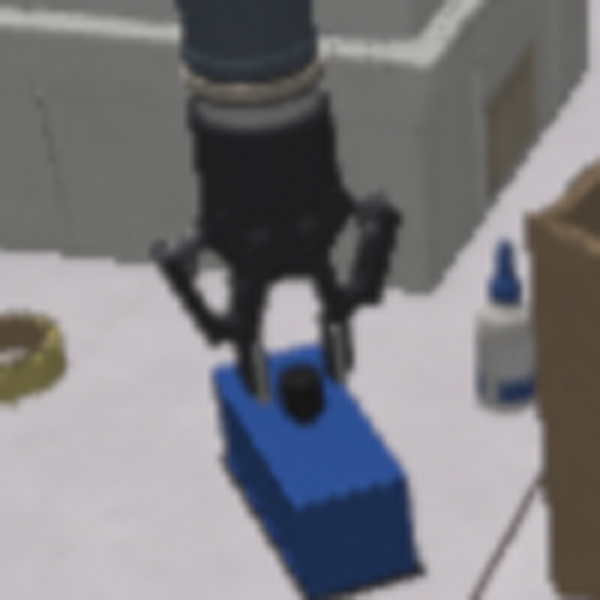

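```bash
python3 - <<'E'
from h import *
c=load("c6")
for z in np.arange(.06,.105,.005):
    a=at_z(c,(240,270),z);b=at_z(c,(327.3,270),z);d=at_z(c,(241.7,308),z);e=at_z(c,(285,303),z)
    print(round(z,3),np.linalg.norm(a-b).round(4),((a+b)/2).round(4),np.linalg.norm(a-d).round(4),"knob",e.round(4)[:2])
im=cv2.imread("pics/c6.png");
E
```

```text
0.06 0.0431 [0.5082 0.2475 0.06  ] 0.0218 knob [0.5073 0.2287]
0.065 0.0419 [0.5085 0.2501 0.065 ] 0.0211 knob [0.5076 0.2319]
0.07 0.0406 [0.5087 0.2526 0.07  ] 0.0205 knob [0.5078 0.235 ]
0.075 0.0393 [0.5089 0.2552 0.075 ] 0.0198 knob [0.5081 0.2381]
0.08 0.038 [0.5091 0.2578 0.08  ] 0.0192 knob [0.5083 0.2413]
0.085 0.0367 [0.5093 0.2604 0.085 ] 0.0185 knob [0.5086 0.2444]
0.09 0.0354 [0.5096 0.2629 0.09  ] 0.0179 knob [0.5088 0.2475]
0.095 0.0341 [0.5098 0.2655 0.095 ] 0.0172 knob [0.5091 0.2507]
0.1 0.0328 [0.51   0.2681 0.1   ] 0.0166 knob [0.5093 0.2538]
```

Two views suggest the fingertips sit about 20 mm higher than the TCP number implies, which would explain the missed grip. I'll go down in small steps and watch the force.

Request:
{"method": "apply_moves", "body": {"motion": [[36, 0, 0.1, 0, 0], [36, 0, 0.2, 0, 0], [36, 0, 0.2, 0, 0]]}}

```text
t: 6.6
tcp_pos: [0.5085, 0.2517, 0.0579]
tool_rot: [-0.478, 0.521, -0.521, 0.478]
force: [0.6, -1.2, -0.4]
finger_gap: 0.422
```

Request:
{"method": "apply_moves", "body": {"motion": [[36, 0, 0.1, 0, 0], [36, 0, 0.15, 0, 0], [36, 0, 0.15, 0, 0]]}}

```text
t: 6.98
tcp_pos: [0.5086, 0.2518, 0.0537]
tool_rot: [-0.478, 0.521, -0.521, 0.478]
force: [0.0, -0.6, -0.4]
finger_gap: 0.424
```

```bash
python3 - <<'E'
from h import *
c,im=snap("wrist","c7");s=manip.sense();print(s["t"],s["finger_gap"],s["tcp_pos"],s["force"])
im=cv2.imread("pics/c7.png");cv2.imwrite("pics/c7z.png",cv2.resize(im[220:420,180:400],None,fx=3,fy=3))
im=manip.snapshot("scene")[:,:,::-1];cv2.imwrite("pics/c7s.png",cv2.resize(im[110:210,160:260],None,fx=6,fy=6,interpolation=cv2.INTER_CUBIC))
E
```

```text
7.025 0.4203873564876107 [0.50871621 0.25178912 0.05374783] [0.26739464 0.74167525 0.13353743]
```

View pics/c7z.png

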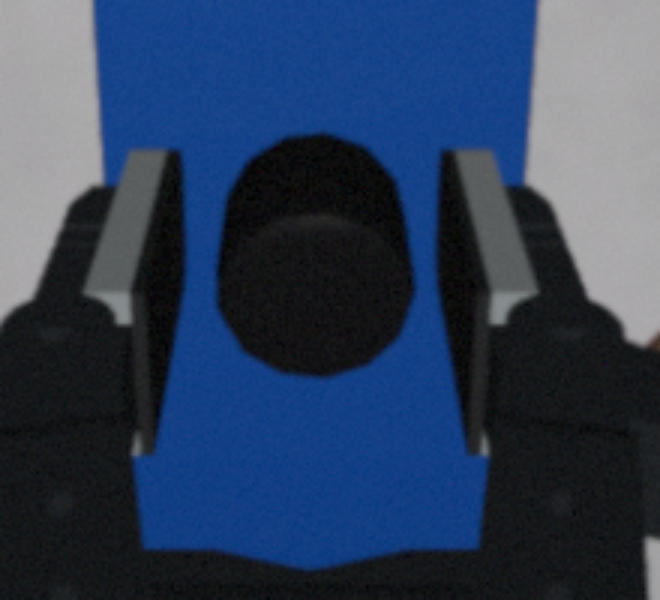

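View pics/c7s.png

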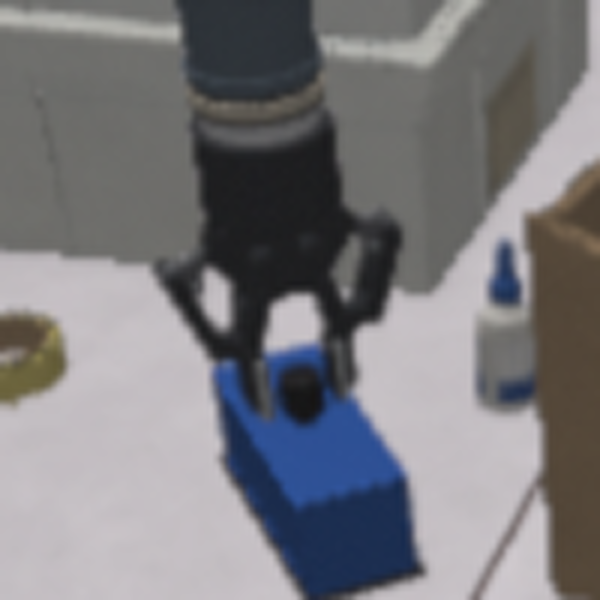

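No contact even at TCP z = 0.054, 12 mm "below" the lid's top, so the tips really are well above the reported TCP. In the pictures they reach only about 8 mm down the knob. Going down 7 mm more and closing.

Request:
{"method": "apply_moves", "body": {"motion": [[36, 0, 0.12, 0.02, 0], [36, 0, 0.24, 0.02, 0], [36, 0, 0.24, 0.02, 0], [30, 0, 0.24, 0.02, 0], [26, 0, 0.24, 0.02, 0], [22, 0, 0.24, 0.02, 0], [20, 0, 0.24, 0.02, 0], [20, 0, 0.24, 0.02, 0]], "squeeze": 60}}

```text
t: 8.07
tcp_pos: [0.5093, 0.2518, 0.0469]
tool_rot: [0.478, -0.521, 0.521, -0.478]
force: [-1.2, -0.8, 3.3]
finger_gap: 0.281
```

```bash
python3 - <<'E'
from h import *
c,im=snap("wrist","c8");s=manip.sense();print(s["t"],s["finger_gap"],s["tcp_pos"],s["force"])
im=cv2.imread("pics/c8.png");cv2.imwrite("pics/c8z.png",cv2.resize(im[220:420,180:400],None,fx=3,fy=3))
E
```

```text
8.125 0.2861539767069729 [0.50933827 0.2518112  0.04687853] [-1.07965391  0.20040131  4.84347235]
```

View pics/c8z.png

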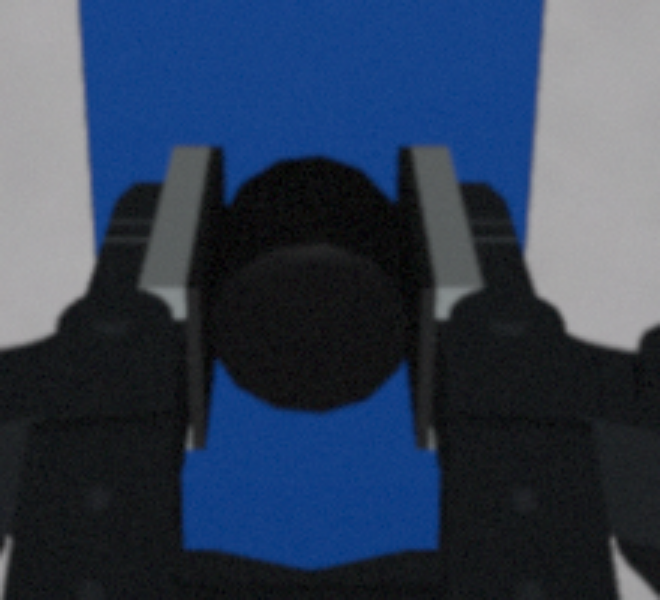

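Gripped: the opening stopped at about 24 mm on the knob. Lifting gently first.

Request:
{"method": "apply_moves", "body": {"motion": [[20, 0, -0.3, 0, 0], [20, 0, -0.8, 0, 0], [20, 0, -1.4, 0, 0], [20, 0, -2.1, 0, 0], [20, 0, -2.8, 0, 0], [20, 0, -3.2, 0, 0], [20, 0, -3.2, 0, 0]]}}

```text
t: 9.0
tcp_pos: [0.51, 0.252, 0.1438]
tool_rot: [0.477, -0.521, 0.522, -0.479]
force: [-0.3, -0.3, -2.0]
finger_gap: 0.282
```

```bash
python3 - <<'E'
from h import *
c,im=snap("scene","c9");s=manip.sense();print(s["t"],s["finger_gap"],s["tcp_pos"],s["force"],rows([.385,.245,.1]))
im=cv2.imread("pics/c9.png");cv2.imwrite("pics/c9z.png",cv2.resize(im[90:240,120:320],None,fx=4,fy=4))
E
```

```text
9.05 0.2846832130773134 [0.50936841 0.25174751 0.14291813] [ 0.53087102 -0.9175886  -1.31520623] (array([ 0.58301358,  1.42808072, -4.11144866]), None)
```

View pics/c9z.png

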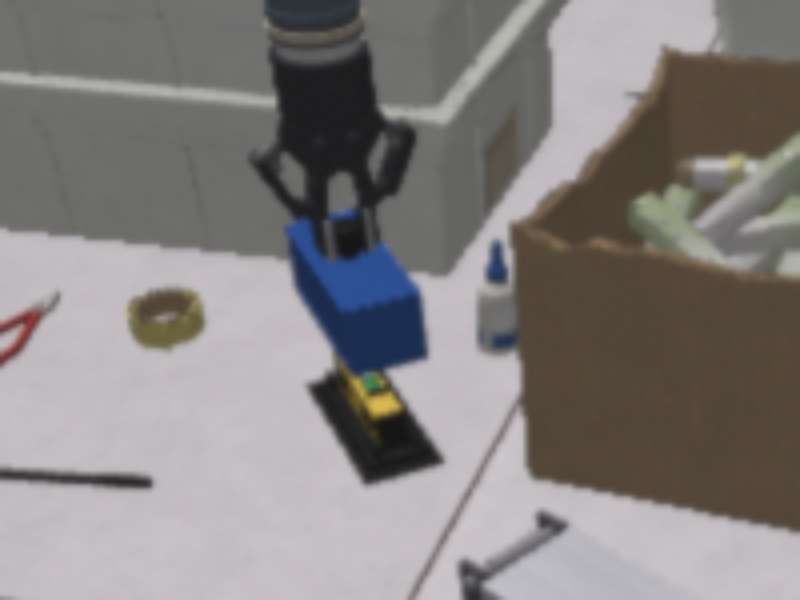

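Request:
{"method": "apply_moves", "body": {"motion": [[20, 0.1, 0, -0.7, 0], [20, 0.2, 0, -1.7, 0], [20, 0.3, 0, -2.7, 0], [20, 0.3, 0, -3.6, 0], [20, 0.3, 0.3, -4.1, 0], [20, 0.3, 1.2, -4.1, 0], [20, 0.3, 2.2, -4.1, 0], [20, 0.3, 2.9, -4.1, 0], [20, 0.3, 3.15, -4.1, 0], [20, 0.3, 3.3, -4.1, 0], [20, 0.3, 3.3, -4.1, 0]]}}

```text
t: 10.42
tcp_pos: [0.3862, 0.2535, 0.0437]
tool_rot: [0.478, -0.521, 0.521, -0.478]
force: [0.2, -0.4, -1.0]
finger_gap: 0.282
```

```bash
python3 - <<'E'
from h import *
c,im=snap("scene","d1");s=manip.sense();print(s["t"],s["finger_gap"],s["tcp_pos"],s["force"])
im=cv2.imread("pics/d1.png");cv2.imwrite("pics/d1z.png",cv2.resize(im[90:240,120:320],None,fx=4,fy=4))
E
```

```text
10.475 0.2856775860320226 [0.38640109 0.25356615 0.04401239] [ 0.01748441  0.14700463 -1.12686891]
```

View pics/d1z.png

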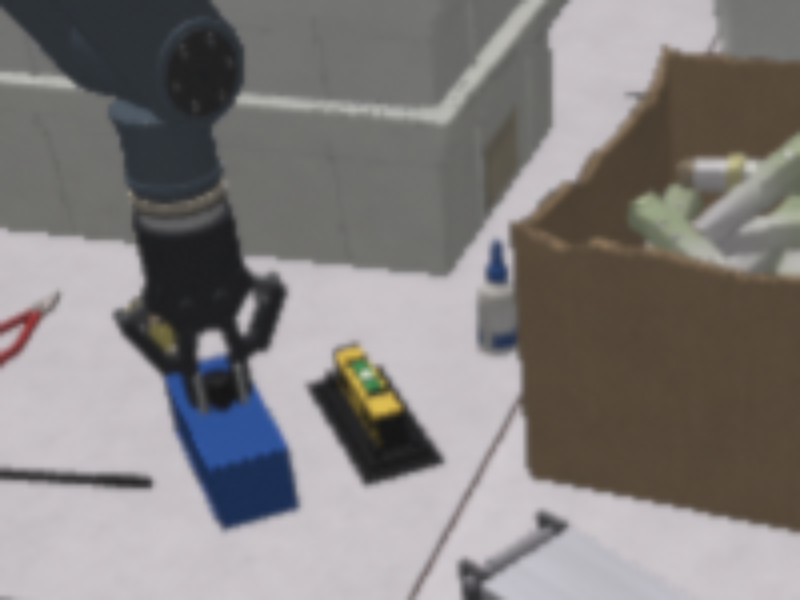

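The lid hangs just above clear bench. Lowering the last millimetre or two, then releasing.

Request:
{"method": "apply_moves", "body": {"motion": [[20, 0, 0.05, 0, 0], [20, 0, 0.09, 0, 0], [20, 0, 0.09, 0, 0], [30, 0, 0.06, 0, 0], [45, 0, 0.0, 0, 0], [60, 0, 0.0, 0, 0], [60, 0, -0.8, 0, 0], [70, 0, -2.0, 0, 0], [85, 0, -3.2, 0, 0], [85, 0, -3.7, 1.5, 0], [85, 0, -3.7, 3.0, 0], [85, 0, -3.7, 4.1, 0]]}}

```text
t: 11.98
tcp_pos: [0.5106, 0.2426, 0.155]
tool_rot: [0.477, -0.521, 0.522, -0.478]
force: [0.2, 0.0, 1.0]
finger_gap: 0.996
```

Request:
{"method": "apply_moves", "body": {"motion": [[85, 0, 0, 0, 0], [85, 0, 0, 0, 0]]}}

```text
t: 12.22
tcp_pos: [0.5071, 0.2425, 0.1539]
tool_rot: [-0.479, 0.522, -0.521, 0.477]
force: [-1.0, -0.4, 0.1]
finger_gap: 0.999
```

```bash
python3 - <<'E'
from h import *
c,im=snap("wrist","d2");s=manip.sense();print(s["t"],s["finger_gap"],s["tcp_pos"],s["force"])
E
```

```text
12.275 0.992473326070496 [0.50674374 0.24266954 0.15402705] [-0.09743747 -0.40042257 -0.0683457 ]
```

View pics/d2.png

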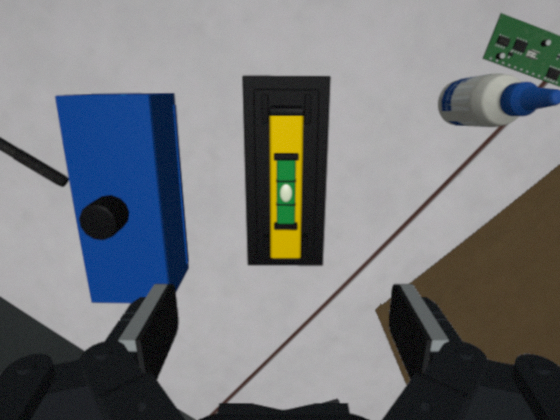

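The lid stands upright on the bench at left. The level lies in its case, its yellow top from (269,116) to (300,259), bubble at (286,193).

```bash
python3 - <<'E'
from h import *
c=load("d2")
L=np.array([at_z(c,p,.046) for p in [(268.5,115),(303.5,115),(300.5,259.5),(270.5,259.5)]]);print(L,L.mean(0),np.linalg.norm(np.diff(L,axis=0),axis=1))
d=L[0]+L[1]-L[2]-L[3];a=np.arctan2(d[1],d[0]);print(np.degrees(a))
print("flange",np.mean([at_z(c,p,.004) for p in [(243,76),(330,76),(323,265),(248,265)]],axis=0))
print("bubble",at_z(c,(286,193),.05), "lid knob",at_z(c,(100,218),.092))
print(rows([L.mean(0)[0],L.mean(0)[1],.1],a-np.pi/2))
E
```

```text
[[0.50179519 0.30602454 0.046     ]
 [0.52624263 0.30392147 0.046     ]
 [0.5161501  0.19286546 0.046     ]
 [0.49241496 0.19488156 0.046     ]] [0.50915072 0.24942326 0.046     ] [0.02453773 0.11151366 0.02382062]
84.99159036104624
flange [0.50952811 0.2500025  0.004     ]
bubble [0.50933975 0.249524   0.05      ] lid knob [0.38968124 0.25500794 0.092     ]
(array([-0.23261897,  1.80055021,  0.06535739]), np.float64(0.006203330084862347))
```

Request:
{"method": "apply_moves", "body": {"motion": [[60, -0.24, 1.2, 0.07, 0], [60, -0.24, 2.6, 0.07, 0], [60, -0.24, 3.8, 0.07, 0], [60, -0.24, 4.6, 0.07, 0], [60, -0.24, 4.9, 0.07, 0], [45, -0.24, 5.0, 0.07, 0], [36, -0.24, 5.0, 0.07, 0], [36, -0.24, 5.0, 0.07, 0]]}}

```text
t: 13.28
tcp_pos: [0.5119, 0.25, 0.0056]
tool_rot: [0.477, -0.521, 0.521, -0.479]
force: [0.1, -0.5, 0.1]
finger_gap: 0.422
```

```bash
python3 - <<'E'
from h import *
c,im=snap("wrist","d3");s=manip.sense();print(s["t"],s["finger_gap"],s["tcp_pos"],s["force"])
im=cv2.imread("pics/d3.png");cv2.imwrite("pics/d3z.png",cv2.resize(im[220:420,180:400],None,fx=3,fy=3))
E
```

```text
13.325 0.4197621612691074 [0.51190565 0.2499768  0.00556248] [-0.86910162 -1.07303305  0.15366976]
```

View pics/d3z.png

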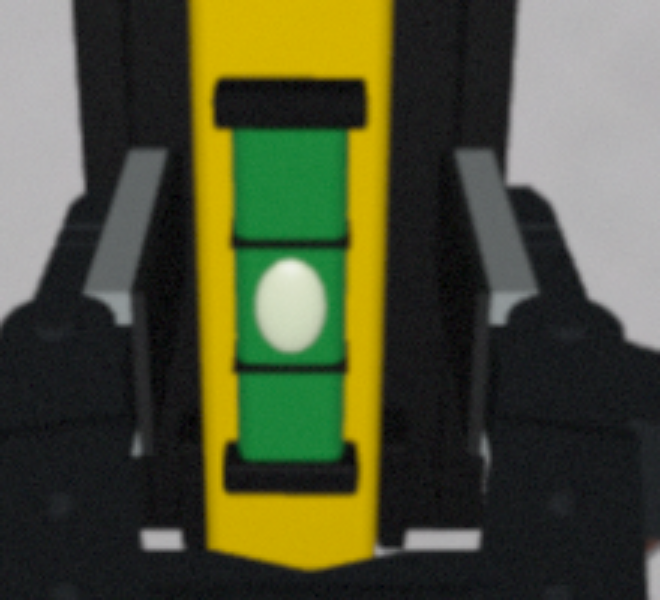

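The wrist view shows the vial with its two lines and bubble clearly between the fingers. Closing on the level.

Request:
{"method": "apply_moves", "body": {"motion": [[36, 0, 0.1, -0.1, 0], [36, 0, 0.14, -0.1, 0], [30, 0, 0.14, -0.1, 0], [25, 0, 0.14, -0.1, 0], [20, 0, 0.14, -0.1, 0], [16, 0, 0.14, -0.1, 0], [16, 0, 0.14, -0.1, 0]], "squeeze": 60}}

```text
t: 14.2
tcp_pos: [0.5088, 0.2501, 0.0007]
tool_rot: [0.478, -0.521, 0.521, -0.478]
force: [1.5, -1.3, 2.4]
finger_gap: 0.27
```

Request:
{"method": "apply_moves", "body": {"motion": [[16, 0, -0.3, 0, 0], [16, 0, -0.8, 0, 0], [16, 0, -1.6, 0, 0], [16, 0, -2.6, 0, 0], [16, 0, -3.6, 0, 0], [16, 0, -4.5, 0, 0], [16, 0, -4.9, 0, 0], [16, 0, -4.9, 0, 0]]}}

```text
t: 15.2
tcp_pos: [0.5084, 0.2501, 0.1483]
tool_rot: [0.477, -0.521, 0.521, -0.478]
force: [-0.4, -0.6, -1.7]
finger_gap: 0.27
```

```bash
python3 - <<'E'
from h import *
c,im=snap("wrist","d4");s=manip.sense();print(s["t"],s["finger_gap"],s["tcp_pos"],s["force"],rows([.534,-.1465,.15],np.radians(15.2)))
E
```

```text
15.25 0.26900037957549405 [0.50774393 0.24993415 0.14727316] [ 0.4183601   0.59535956 -1.77009027] (array([13.08933967, -0.08952909,  2.01436678]), np.float64(-2.0159884685444003))
```

View pics/d4.png

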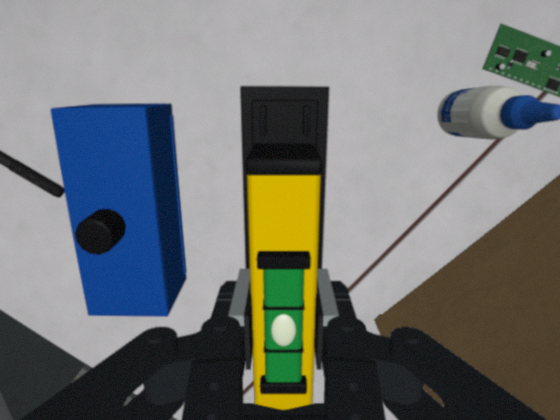

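```bash
python3 - <<'E'
from h import *
c=load("d4");t=load("a_top")
print(at_z(t,(229,224),0),at_z(c,(378,318),0),at_z(t,(226,212),0.15))
E
```

```text
[0.58992478 0.1097869  0.        ] [0.58903893 0.11173224 0.        ] [0.59812524 0.09907226 0.15      ]
```

Request:
{"method": "apply_moves", "body": {"motion": [[16, 0.8, 0, 0, 0], [16, 2.2, 0, 0, 0], [16, 3.8, 0, 0, 0], [16, 5.4, 0, 0, 0], [16, 7.0, 0, 0.1, -0.3], [16, 8.6, 0, 0.4, -0.7], [16, 10.2, 0, 0.8, -1.1], [16, 11.6, 0, 1.3, -1.5], [16, 12.6, 0, 1.75, -1.8], [16, 13.1, 0, 2.0, -2.0], [16, 13.1, 0, 2.0, -2.0], [16, 13.1, 0, 2.0, -2.0]]}}

```text
t: 16.75
tcp_pos: [0.5328, -0.1455, 0.1464]
tool_rot: [0.561, -0.432, 0.429, -0.561]
force: [-1.5, 0.9, -2.2]
finger_gap: 0.265
```

```bash
python3 - <<'E'
from h import *
c,im=snap("wrist","d5");s=manip.sense();print(s["t"],s["finger_gap"],s["tcp_pos"],s["force"],s["q"].round(2),rows([.534,-.1465,.15],np.radians(15.2)))
E
```

```text
16.8 0.2648676603238502 [ 0.53294854 -0.14531919  0.14662436] [-0.50756005 -0.43841295 -2.5547301 ] [-0.47  0.52  1.68  0.    0.95 -0.73] (array([ 0.04688517, -0.11266133,  0.02340701]), np.float64(-0.014450412568758408))
```

View pics/d5.png

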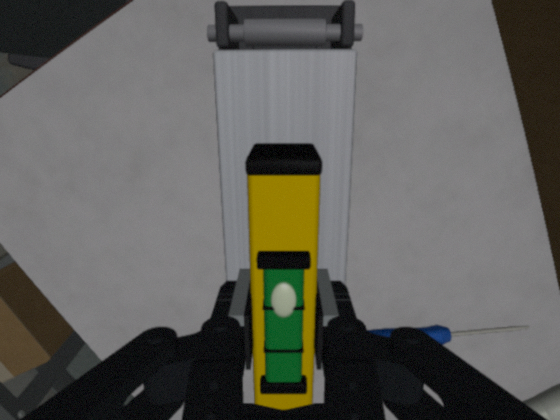

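```bash
python3 - <<'E'
from h import *
c=load("d5")
for z in(.06,.062):
    A=at_z(c,(215.5,53),z);B=at_z(c,(357,53),z);C=at_z(c,(225.5,280),z);D=at_z(c,(346.5,280),z)
    print(np.linalg.norm(A-B),np.linalg.norm(C-D)); m=(A+B)/2;n=(C+D)/2;u=(m-n)/np.linalg.norm(m-n)
    print(np.degrees(np.arctan2(u[1],u[0])),"end",m,"mid",m-.11*u)
    mid=m-.11*u
    print(rows([mid[0],mid[1],.055],np.arctan2(u[1],u[0])-np.pi/2))
E
```

```text
0.08754191796368144 0.09027202809540275
105.12330913419412 end [ 0.50769991 -0.04629683  0.06      ] mid [ 0.53639861 -0.15248716  0.06      ]
(array([0.26679269, 3.05351203, 0.0548114 ]), np.float64(-0.006781325988169748))
0.08683908323755045 0.08954727454168174
105.12330913419413 end [ 0.5077344  -0.04646177  0.062     ] mid [ 0.5364331  -0.15265209  0.062     ]
(array([0.2724004 , 3.05350127, 0.05449343]), np.float64(-0.0067813259881722935))
```

Request:
{"method": "apply_moves", "body": {"motion": [[16, 0.18, 0.8, 0.04, 0], [16, 0.18, 1.8, 0.04, 0], [16, 0.18, 2.6, 0.04, 0], [16, 0.18, 3.0, 0.04, 0], [16, 0.18, 3.08, 0.04, 0], [16, 0.18, 3.08, 0.04, 0]]}}

```text
t: 17.55
tcp_pos: [0.5371, -0.1515, 0.0556]
tool_rot: [-0.561, 0.43, -0.431, 0.561]
force: [0.2, -0.1, -1.0]
finger_gap: 0.273
```

```bash
python3 - <<'E'
from h import *
c,im=snap("wrist","d6");s=manip.sense();print(s["t"],s["finger_gap"],s["tcp_pos"],s["force"])
E
```

```text
17.6 0.26890035767223996 [ 0.53724539 -0.15171957  0.05583512] [-0.42790098  0.42285025 -0.54723687]
```

View pics/d6.png

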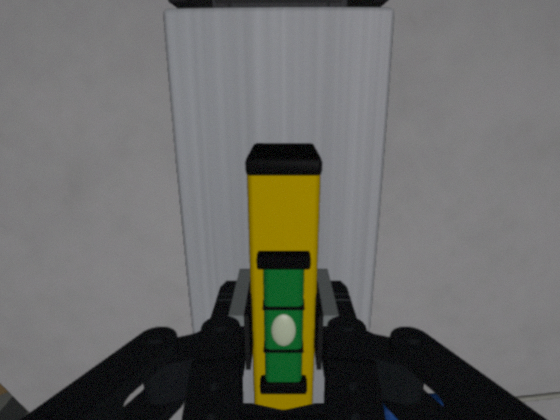

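Shelf and level line up (shelf centre column ~281, level ~284). Lowering in small steps on force.

Request:
{"method": "apply_moves", "body": {"motion": [[16, 0, 0.05, -0.04, 0], [16, 0, 0.1, -0.04, 0], [16, 0, 0.1, -0.04, 0]]}}

```text
t: 17.98
tcp_pos: [0.5354, -0.152, 0.0521]
tool_rot: [-0.561, 0.43, -0.43, 0.561]
force: [-0.1, 0.2, -2.4]
finger_gap: 0.269
```

Request:
{"method": "apply_moves", "body": {"motion": [[16, 0, 0.05, 0, 0], [16, 0, 0.1, 0, 0], [16, 0, 0.1, 0, 0]]}}

```text
t: 18.35
tcp_pos: [0.5355, -0.1519, 0.049]
tool_rot: [0.561, -0.43, 0.43, -0.561]
force: [0.3, -0.4, -1.4]
finger_gap: 0.271
```

Request:
{"method": "apply_moves", "body": {"motion": [[16, 0, 0.05, 0, 0], [16, 0, 0.1, 0, 0], [16, 0, 0.1, 0, 0]]}}

```text
t: 18.73
tcp_pos: [0.5356, -0.1521, 0.0469]
tool_rot: [-0.561, 0.43, -0.43, 0.561]
force: [-0.8, -0.9, 6.6]
finger_gap: 0.27
```

```bash
python3 - <<'E'
from h import *
c,im=snap("wrist","d7");s=manip.sense();print(s["t"],s["finger_gap"],s["tcp_pos"],s["force"])
im=cv2.imread("pics/d7.png");cv2.imwrite("pics/d7z.png",cv2.resize(im[220:420,180:400],None,fx=3,fy=3))
E
```

```text
18.775 0.2689958023086542 [ 0.53562862 -0.15207562  0.04688855] [-1.13266999 -0.67135541  7.0748689 ]
```

View pics/d7z.png

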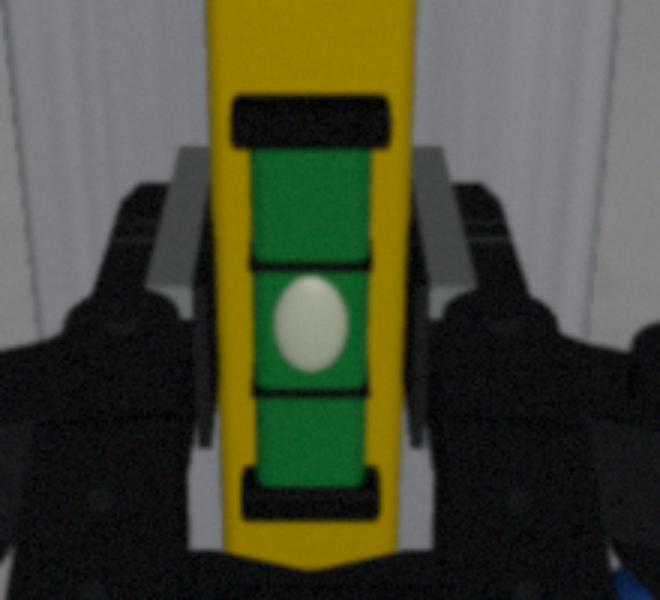

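The level is on the shelf at about 8 N. To read the shelf's true tilt and not the grip's, I'll release the level, look, then regrip lightly and press.

Request:
{"method": "apply_moves", "body": {"motion": [[16, 0, -0.05, 0, 0], [20, 0, -0.05, 0, 0], [32, 0, -0.05, 0, 0], [36, 0, -0.05, 0, 0], [36, 0, -0.05, 0, 0], [36, 0, -0.05, 0, 0], [36, 0, -0.05, 0, 0], [36, 0, -0.05, 0, 0], [36, 0, -0.05, 0, 0], [36, 0, -0.05, 0, 0], [36, 0, -0.05, 0, 0]], "squeeze": 25}}

```text
t: 20.15
tcp_pos: [0.5355, -0.1519, 0.0475]
tool_rot: [0.561, -0.43, 0.43, -0.561]
force: [0.6, -0.6, 0.1]
finger_gap: 0.423
```

```bash
python3 - <<'E'
from h import *
c,im=snap("wrist","e1");s=manip.sense();print(s["t"],s["finger_gap"],s["tcp_pos"],s["force"])
im=cv2.imread("pics/e1.png");cv2.imwrite("pics/e1z.png",cv2.resize(im[220:420,180:400],None,fx=3,fy=3))
E
```

```text
20.2 0.4235716858988157 [ 0.53545564 -0.15188431  0.04753296] [ 0.32350992 -0.22752472  0.0645663 ]
```

View pics/e1z.png

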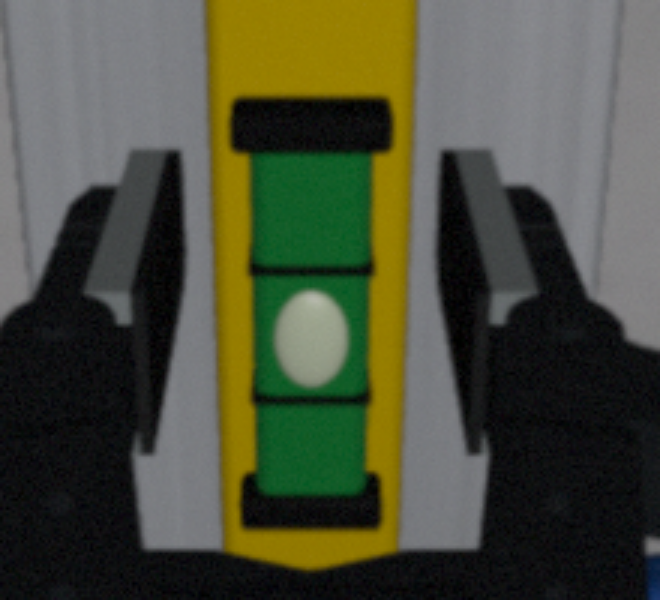

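Unpressed, the bubble (row 339) sits slightly to the foot side of the mid of the lines (270 and 400). So the seated shelf should be roughly 14–18 mrad low at the foot. Now a lightly gripped press to read the seated tilt.

Request:
{"method": "apply_moves", "body": {"motion": [[28, 0, 0, 0, 0], [16, 0, 0, 0, 0], [16, 0, 0, 0, 0], [16, 0, 0.05, 0, 0], [16, 0, 0.1, 0, 0], [16, 0, 0.14, 0, 0], [16, 0, 0.14, 0, 0], [16, 0, 0.14, 0, 0]], "squeeze": 25}}

```text
t: 21.2
tcp_pos: [0.5358, -0.1524, 0.0448]
tool_rot: [0.561, -0.43, 0.431, -0.561]
force: [-1.4, -1.8, 13.2]
finger_gap: 0.273
```

Request:
{"method": "apply_moves", "body": {"motion": [[16, 0, 0, 0, 0], [16, 0, 0, 0, 0], [16, 0, 0, 0, 0], [16, 0, 0, 0, 0], [16, 0, 0, 0, 0]]}}

```text
t: 21.82
tcp_pos: [0.5358, -0.1524, 0.0448]
tool_rot: [0.561, -0.43, 0.431, -0.561]
force: [-2.2, -0.5, 11.6]
finger_gap: 0.277
```

```bash
python3 - <<'E'
from h import *
c,im=snap("wrist","e2");s=manip.sense();print(s["t"],s["finger_gap"],s["tcp_pos"],s["force"])
im=cv2.imread("pics/e2.png");cv2.imwrite("pics/e2z.png",cv2.resize(im[220:420,180:400],None,fx=3,fy=3))
E
```

```text
21.875 0.2752803466040576 [ 0.53577493 -0.15238674  0.04481808] [-1.52571394 -0.25517207 12.27017893]
```

View pics/e2z.png

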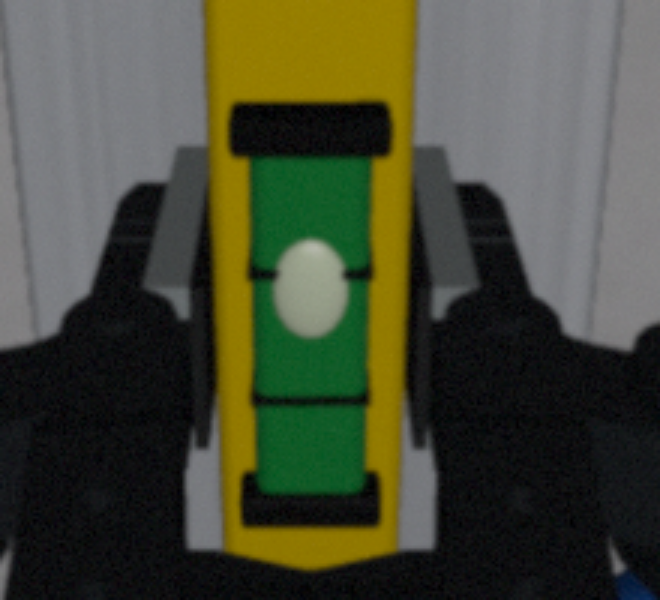

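```bash
python3 - <<'E'
from h import *
def y(fn,r):
    c=load(fn);return at_z(c,(180+311/3,220+(r-1)/3),.097)
u=np.array([np.cos(np.radians(105.2)),np.sin(np.radians(105.2)),0])
for fn,rs in(("e1",(270,400,339)),("e2",(272,401,288))):
    p=[y(fn,r)@u*1000 for r in rs];print(fn,np.round(p,1),"len",p[0]-p[1],"off",p[2]-(p[0]+p[1])/2)
E
```

```text
e1 [-279.  -297.5 -288.6] len 18.499372394314946 off -0.33954763579225755
e2 [-278.  -296.  -280.2] len 17.956638888182454 off 6.845651835400702
```

Pressed at 12 N, the bubble is 6.8 mm to the hinge side, a seated tilt of about −0.0205 rad. The foot therefore needs about 1.27 rad (73°) clockwise. Releasing and moving over the foot with the tool turned back 40°.

```bash
python3 - <<'E'
from h import *
print(rows([.5705,-.279,.145],np.radians(55)))
E
```

```text
(array([ 4.38015352, -3.33424193,  0.02454352]), np.float64(-3.995362344245226))
```

Request:
{"method": "apply_moves", "body": {"motion": [[16, 0, -0.1, 0, 0], [28, 0, -0.1, 0, 0], [40, 0, -0.1, 0, 0], [45, 0, -0.1, 0, 0], [45, 0, -0.8, 0, 0], [45, 0, -1.9, 0, 0], [45, 0, -2.8, 0, 0], [45, 0, -3.3, 0, 0], [50, 0, -3.3, 0, 0]]}}

```text
t: 23.0
tcp_pos: [0.536, -0.1521, 0.143]
tool_rot: [-0.561, 0.43, -0.431, 0.561]
force: [-0.3, 0.6, 0.4]
finger_gap: 0.584
```

Request:
{"method": "apply_moves", "body": {"motion": [[60, 0.6, 0, 0, -0.6], [60, 1.6, 0, 0.01, -1.4], [60, 2.6, 0, 0.01, -2.2], [60, 3.6, 0, 0.02, -3.0], [60, 4.2, 0, 0.02, -3.7], [60, 4.38, 0, 0.02, -4.0], [60, 4.38, 0, 0.02, -4.0], [60, 4.38, 0, 0.02, -4.0]]}}

```text
t: 24.0
tcp_pos: [0.5695, -0.2779, 0.1412]
tool_rot: [-0.674, 0.213, -0.212, 0.675]
force: [-0.5, -0.4, 0.0]
finger_gap: 0.697
```

```bash
python3 - <<'E'
from h import *
c,im=snap("wrist","f1");s=manip.sense();print(s["t"],s["finger_gap"],s["tcp_pos"],s["force"],s["q"].round(2),proj(c,[[.5705,-.279,.114]]))
E
```

```text
24.05 0.704017286190422 [ 0.56962014 -0.27787753  0.14151829] [ 0.8117868  -0.02104415 -0.66296214] [-0.63  0.62  1.47  0.    1.05 -1.59] [[282.75662525 246.34990604]]
```

View pics/f1.png

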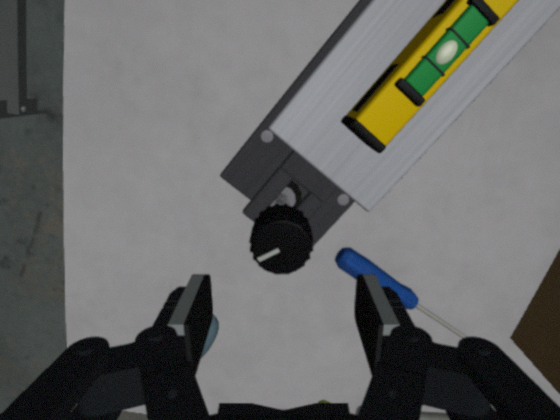

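The foot knob's top is at (281,246), as predicted, its white mark pointing left-down at (267,256). Descending to grip it.

Request:
{"method": "apply_moves", "body": {"motion": [[60, 0.04, 0.7, 0, 0], [60, 0.04, 1.5, 0, 0], [60, 0.04, 2.1, 0, 0], [60, 0.04, 2.4, 0, 0], [50, 0.04, 2.4, 0, 0], [42, 0.04, 2.4, 0, 0], [42, 0.04, 2.4, 0, 0]], "squeeze": 50}}

```text
t: 24.92
tcp_pos: [0.5717, -0.2797, 0.0712]
tool_rot: [0.675, -0.212, 0.213, -0.674]
force: [0.1, -0.1, 0.1]
finger_gap: 0.493
```

```bash
python3 - <<'E'
from h import *
c,im=snap("wrist","f2");s=manip.sense();print(s["t"],s["finger_gap"],s["tcp_pos"],s["force"])
im=cv2.imread("pics/f2.png");cv2.imwrite("pics/f2z.png",cv2.resize(im[220:420,180:400],None,fx=3,fy=3))
E
```

```text
24.975 0.4919808630576429 [ 0.57158006 -0.27966184  0.071135  ] [ 0.49633483 -0.33443551 -0.10035365]
```

View pics/f2z.png

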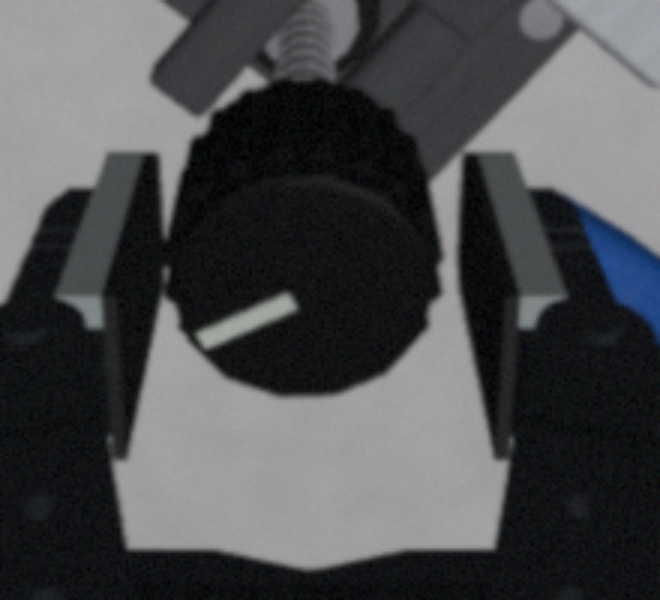

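Request:
{"method": "apply_moves", "body": {"motion": [[42, 0, 0.1, -0.03, 0], [36, 0, 0.1, -0.03, 0], [28, 0, 0.1, -0.03, 0], [26, 0, 0.1, -0.03, 0], [26, 0, 0.1, -0.03, 0]], "squeeze": 60}}

```text
t: 25.6
tcp_pos: [0.5704, -0.2801, 0.0675]
tool_rot: [0.674, -0.213, 0.212, -0.674]
force: [-1.6, -0.6, 1.5]
finger_gap: 0.38
```

Request:
{"method": "apply_moves", "body": {"motion": [[26, 0, 0, 0, 0.6], [26, 0, 0, 0, 1.3], [26, 0, 0, 0, 2.0], [26, 0, 0, 0, 2.7], [26, 0, 0, 0, 3.4], [26, 0, 0, 0, 4.1], [26, 0, 0, 0, 4.8], [26, 0, 0, 0, 5.5], [26, 0, 0, 0, 6.2], [26, 0, 0, 0, 6.8], [26, 0, 0, 0, 7.3], [26, 0, 0, 0, 7.3]]}}

```text
t: 27.1
tcp_pos: [0.5713, -0.2798, 0.0675]
tool_rot: [0.416, -0.572, 0.572, -0.416]
force: [1.4, 0.8, 1.9]
finger_gap: 0.383
```

```bash
python3 - <<'E'
from h import *
c,im=snap("wrist","f3");s=manip.sense();print(s["t"],s["finger_gap"],s["tcp_pos"],s["force"],s["q"].round(2),rows([0,0,0],np.radians(-18))[1])
im=cv2.imread("pics/f3.png");cv2.imwrite("pics/f3z.png",cv2.resize(im[220:420,180:400],None,fx=3,fy=3))
E
```

```text
27.15 0.37982351940765663 [ 0.57127571 -0.2797951   0.06747428] [2.20191196 2.11290262 1.73741842] [-0.63  0.72  1.51  0.    0.91 -0.32] 0.008964531490838852
```

View pics/f3z.png

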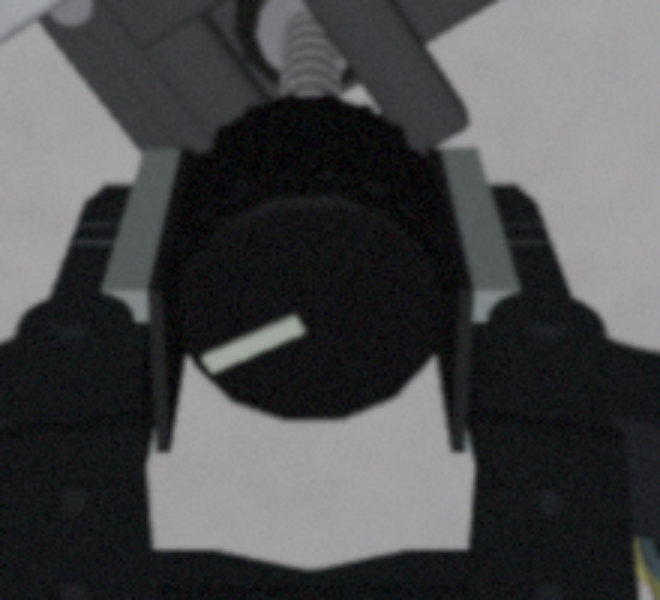

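The mark kept its place relative to the jaws, so the knob turned the full 73° without slipping. Releasing and returning to the level.

Request:
{"method": "apply_moves", "body": {"motion": [[34, 0, 0, 0, 0], [45, 0, 0, 0, 0], [60, 0, 0, 0, 0], [60, 0, -0.8, 0, 0], [60, 0, -1.8, 0, 0], [60, 0, -2.5, 0, 0], [60, 0, -2.5, 0, -0.8], [60, 0, -2.5, 0, -1.7], [60, 0, -2.5, 0, -2.6], [60, 0, -2.5, 0, -3.3], [60, 0, -2.5, 0, -3.3]]}}

```text
t: 28.52
tcp_pos: [0.5703, -0.2801, 0.1422]
tool_rot: [0.561, -0.431, 0.431, -0.561]
force: [-0.5, 0.4, 0.8]
finger_gap: 0.703
```

```bash
python3 - <<'E'
from h import *
s=manip.sense();print(s["t"],s["tcp_pos"],s["q"].round(2),rows([.5355,-.152,.1425],np.radians(15.2)))
E
```

```text
28.525 [ 0.57029606 -0.28013405  0.14221848] [-0.63  0.62  1.47 -0.    1.05 -0.89] (array([-4.42578404, -0.00867636, -0.01838072]), np.float64(-0.024505634737771682))
```

Request:
{"method": "apply_moves", "body": {"motion": [[50, -0.8, 0, 0, 0], [50, -1.9, 0, -0.01, 0], [50, -3.0, 0, -0.02, 0], [50, -3.9, 0, -0.02, 0], [50, -4.35, 0, -0.02, 0], [50, -4.43, 0, -0.02, 0], [50, -4.43, 0, -0.02, 0], [50, -4.43, 0, -0.02, 0]]}}

```text
t: 29.52
tcp_pos: [0.5361, -0.1529, 0.1423]
tool_rot: [0.561, -0.43, 0.431, -0.561]
force: [-0.4, -0.4, 0.3]
finger_gap: 0.585
```

```bash
python3 - <<'E'
from h import *
c,im=snap("wrist","g1");s=manip.sense();print(s["t"],s["tcp_pos"],s["force"])
E
```

```text
29.575 [ 0.53594217 -0.15281481  0.1422784 ] [-0.01422726 -0.19326818 -0.12395366]
```

View pics/g1.png

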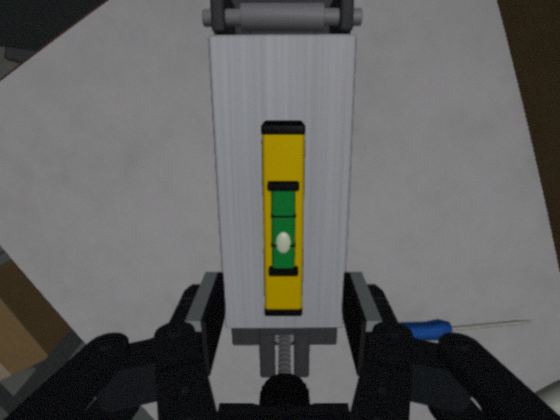

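The level lies centred on the shelf, bubble now toward the foot at (283,242), as expected unpressed. Descending, gripping lightly, pressing.

Request:
{"method": "apply_moves", "body": {"motion": [[45, 0.0, 0.8, 0, 0], [45, 0.0, 1.7, 0, 0], [45, 0.0, 2.5, 0, 0], [45, 0.0, 2.95, 0, 0], [36, 0.0, 3.07, 0, 0], [30, 0.0, 3.07, 0, 0], [20, 0.0, 3.07, 0, 0], [16, 0.0, 3.07, 0, 0], [16, 0.0, 3.07, 0, 0], [16, 0, 3.12, 0, 0], [16, 0, 3.16, 0, 0], [16, 0, 3.16, 0, 0]], "squeeze": 30}}

```text
t: 31.08
tcp_pos: [0.5363, -0.1527, 0.0484]
tool_rot: [0.561, -0.429, 0.431, -0.561]
force: [-1.2, -2.7, 7.2]
finger_gap: 0.274
```

Request:
{"method": "apply_moves", "body": {"motion": [[16, 0, 0.03, 0, 0], [16, 0, 0.06, 0, 0], [16, 0, 0.06, 0, 0], [16, 0, 0.06, 0, 0], [16, 0, 0.06, 0, 0], [16, 0, 0.06, 0, 0], [16, 0, 0.06, 0, 0], [16, 0, 0.06, 0, 0], [16, 0, 0.06, 0, 0], [16, 0, 0.06, 0, 0]]}}

```text
t: 32.33
tcp_pos: [0.5363, -0.1528, 0.048]
tool_rot: [0.561, -0.429, 0.431, -0.561]
force: [-2.9, -2.2, 16.7]
finger_gap: 0.275
```

```bash
python3 - <<'E'
from h import *
c,im=snap("wrist","g2");s=manip.sense();print(s["t"],s["finger_gap"],s["tcp_pos"],s["force"])
im=cv2.imread("pics/g2.png");cv2.imwrite("pics/g2z.png",cv2.resize(im[220:420,180:400],None,fx=3,fy=3))
E
```

```text
32.375 0.2726042440314948 [ 0.53632491 -0.15283606  0.04806819] [-3.08371096 -2.80548187 17.76071243]
```

View pics/g2z.png

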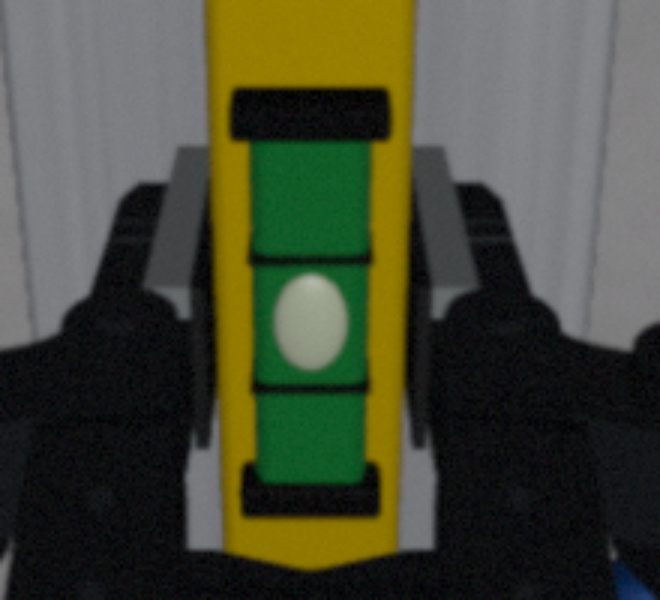

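Bubble at row 322, midway between the lines at 259 and 388. The reading is 17.7 N, above the 8–15 N band, so I'll ease off a little.

Request:
{"method": "apply_moves", "body": {"motion": [[16, 0, -0.03, 0, 0], [16, 0, -0.03, 0, 0], [16, 0, -0.03, 0, 0], [16, 0, -0.03, 0, 0], [16, 0, -0.03, 0, 0], [16, 0, -0.03, 0, 0], [16, 0, -0.03, 0, 0], [16, 0, -0.03, 0, 0]]}}

```text
t: 33.38
tcp_pos: [0.5363, -0.1528, 0.0482]
tool_rot: [0.561, -0.429, 0.431, -0.561]
force: [-3.2, -1.4, 11.3]
finger_gap: 0.274
```

```bash
python3 - <<'E'
from h import *
c,im=snap("wrist","g3");s=manip.sense();print(s["t"],s["finger_gap"],s["tcp_pos"],s["force"])
im=cv2.imread("pics/g3.png");cv2.imwrite("pics/g3z.png",cv2.resize(im[220:420,180:400],None,fx=3,fy=3))
c,im=snap("scene","g3s");print(manip.sense()["force"])
im=cv2.imread("pics/g3s.png");cv2.imwrite("pics/g3s.png",cv2.resize(im[140:310,180:380],None,fx=4,fy=3.5))
E
```

```text
33.425 0.27329411408735266 [ 0.53630123 -0.15276461  0.04821957] [-1.72964511 -2.45154281 11.96997647]
[-1.66451941 -1.90036948 12.01669159]
```

View pics/g3z.png

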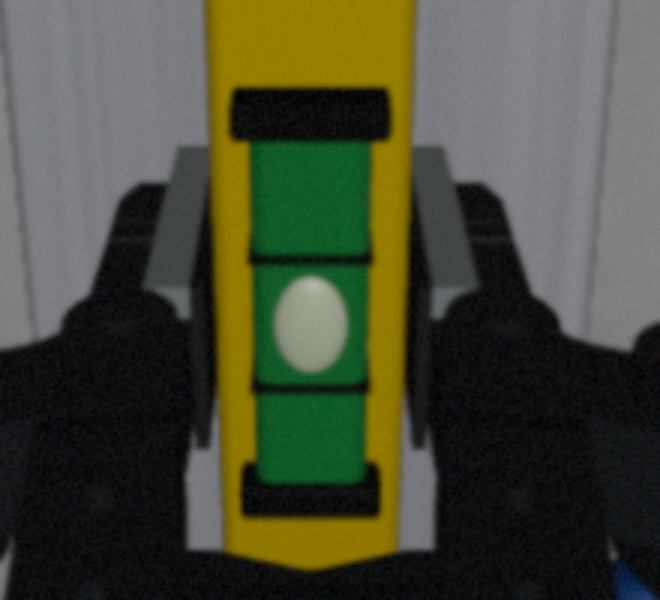

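View pics/g3s.png

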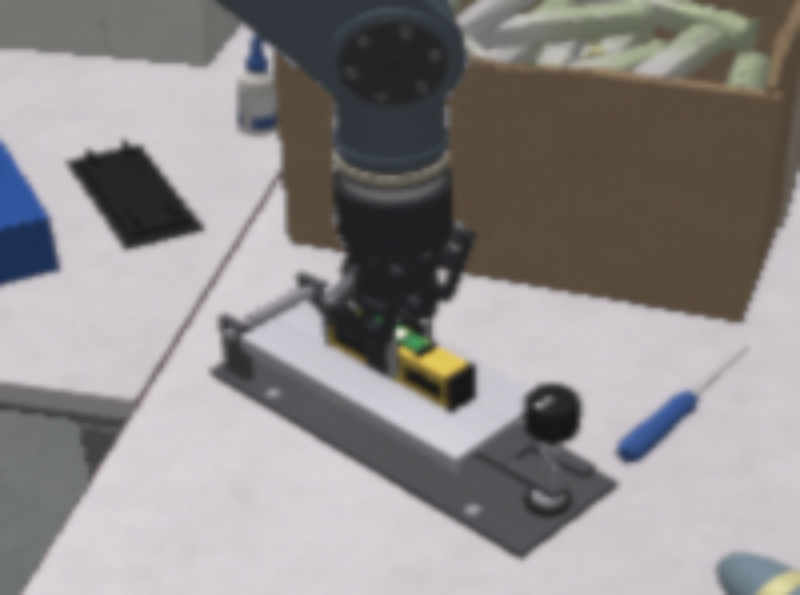

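Steady at 12 N, bubble within about 0.3 mm of centre. It has moved back from near the foot-side line, which matches the 0.02 rad seating travel. Handing in.

```bash
python3 - <<'E'
from station import manip
print(manip.sign_off())
E
```

```text
the job is handed in; nothing more can be done
None
```

The job is done and handed in at about 33.5 s of the 67 s allowed. The lid stands upright on the bench beside its case and the level lies along the middle of the shelf. I turned the foot 73° (1.27 rad) clockwise, and the hand is still pressing the level down.

**Last checks:**
- **Press:** the reading held steady at 12 N, inside the 8–15 N band. A moment earlier it had reached 17.7 N, so I eased off.
- **Bubble:** about 0.3 mm from the middle, by the wrist camera.
- **Shelf seated:** pressing moved the bubble by about the full 0.02 rad of spring travel, judged roughly on the last press. Going from 7 to 17 N sank the hand only 0.4 mm. I had no direct reading of the shelf joint.
- **Foot:** the white mark on the knob kept its place in the jaws, so it did not slip.
- **Bystanders:** I touched none of them. The last scene picture shows the bottle and screwdriver in place and nothing fallen there, but it does not cover the whole bench.

**What went wrong or disagreed:**
- **First lid grip failed:** the fingers rode over the knob and tipped the lid about 19° while it still stood on its case. I eased it back upright before gripping it properly.
- **Reported TCP looked wrong:** the fingertips appeared to sit about 19 mm above the reported TCP height. I set all later grip heights from pictures and force readings.

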